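# Sort the square marble blocks into their trays

### The job

Sort the four square marble blocks into the four wooden trays by size, ready for cutting into mosaic pieces: the largest square in the largest tray, the next in the next, down to the smallest square in the smallest tray, each set down (not dropped) so that it lies flat on its tray's floor, inside the rim. Leave the round and the hexagonal block where they are.

Things in the scene. Friction and masses are not known exactly. Their poses are not given: they have to be found in the camera images.
- block_tiny: Loose marble block, the smallest of the four square blocks: square seen from above, 26 x 26 mm, 26 mm tall, about 47 g (may vary by a third). It stands flat on the bench. Origin: centre of its underside; x and y along its sides, z up.
- block_small: Loose marble block, the second smallest square block: square seen from above, 38 x 38 mm, 26 mm tall, about 101 g (may vary by a third). It stands flat on the bench. Origin: centre of its underside; x and y along its sides, z up.
- block_medium: Loose marble block, the second largest square block: square seen from above, 50 x 50 mm, 26 mm tall, about 176 g (may vary by a third). It stands flat on the bench. Origin: centre of its underside; x and y along its sides, z up.
- block_large: Loose marble block, the largest square block: square seen from above, 62 x 62 mm, 26 mm tall, about 270 g (may vary by a third). It stands flat on the bench. Origin: centre of its underside; x and y along its sides, z up.
- tray_tiny: Shallow square wooden tray, the smallest of the four trays, fixed to the bench: plywood floor, dark rim. Inside 52 x 52 mm, outside 64 x 64 mm, rim 6 mm thick, its top 10 mm above the bench; the floor's upper face is 4 mm above the bench. Origin: centre of its underside, on the bench; x and y along its sides, z up.
- tray_small: Shallow square wooden tray, the second smallest tray, fixed to the bench: plywood floor, dark rim. Inside 64 x 64 mm, outside 76 x 76 mm, rim 6 mm thick, its top 10 mm above the bench; the floor's upper face is 4 mm above the bench. Origin: centre of its underside, on the bench; x and y along its sides, z up.
- tray_medium: Shallow square wooden tray, the second largest tray, fixed to the bench: plywood floor, dark rim. Inside 76 x 76 mm, outside 88 x 88 mm, rim 6 mm thick, its top 10 mm above the bench; the floor's upper face is 4 mm above the bench. Origin: centre of its underside, on the bench; x and y along its sides, z up.
- tray_large: Shallow square wooden tray, the largest tray, fixed to the bench: plywood floor, dark rim. Inside 88 x 88 mm, outside 100 x 100 mm, rim 6 mm thick, its top 10 mm above the bench; the floor's upper face is 4 mm above the bench. Origin: centre of its underside, on the bench; x and y along its sides, z up.
- disc: Loose marble block, round seen from above: 50 mm diameter, 26 mm tall. To be left alone. Origin: centre of its underside; z up.
- hexagon: Loose marble block, a regular hexagon seen from above: 44 mm across flats (51 mm across corners), 26 mm tall. To be left alone. Origin: centre of its underside; y at right angles to two of its flats, z up.
Things that resemble listed ones, but are neither listed nor needed, are in the scene too. Leave any green or yellow look-alike of the tray_medium alone.

How it is judged:
At the end, for the whole second after the job is handed in: Each of the four square blocks lies flat (within 0.1 rad, underside within 3 mm of the tray's floor) inside the tray of its own size rank, its centre within 15 mm of the tray's centre along each side, released and at rest; the round and the hexagonal block are within 15 mm of where they were (x of block_tiny in the frame of tray_tiny between -0.015 and 0.015 m and y of block_tiny in the frame of tray_tiny between -0.015 and 0.015 m and z of block_tiny in the frame of tray_tiny between 0.001 and 0.007 m and angle between each of block_tiny, block_small, block_medium, block_large's own z axis and vertical below 0.1 rad and linear speed of each of block_tiny, block_small, block_medium, block_large below 0.02 m/s and x of block_small in the frame of tray_small between -0.015 and 0.015 m and y of block_small in the frame of tray_small between -0.015 and 0.015 m and z of block_small in the frame of tray_small between 0.001 and 0.007 m and x of block_medium in the frame of tray_medium between -0.015 and 0.015 m and y of block_medium in the frame of tray_medium between -0.015 and 0.015 m and z of block_medium in the frame of tray_medium between 0.001 and 0.007 m and x of block_large in the frame of tray_large between -0.015 and 0.015 m and y of block_large in the frame of tray_large between -0.015 and 0.015 m and z of block_large in the frame of tray_large between 0.001 and 0.007 m and distance of each of disc, hexagon from where it was at the start of the episode below 0.015 m); the robot touches nothing.
It fails at once if a square block is dropped into its tray from more than about 40 mm ((horizontal distance between block_tiny and tray_tiny below 0.05 m and linear speed of block_tiny above 0.9 m/s and contact force between the fingers and block_tiny below 0.1 N) or (horizontal distance between block_small and tray_small below 0.05 m and linear speed of block_small above 0.9 m/s and contact force between the fingers and block_small below 0.1 N) or (horizontal distance between block_medium and tray_medium below 0.05 m and linear speed of block_medium above 0.9 m/s and contact force between the fingers and block_medium below 0.1 N) or (horizontal distance between block_large and tray_large below 0.05 m and linear speed of block_large above 0.9 m/s and contact force between the fingers and block_large below 0.1 N)).
It fails at once if the round block is moved by more than 15 mm (distance of disc from where it was at the start of the episode above 0.015 m).
It fails at once if the hexagonal block is moved by more than 15 mm (distance of hexagon from where it was at the start of the episode above 0.015 m).
It also fails if it takes over 88 s, if anything falls off the work surface, if the arm or the gripper's body presses on something with over 40 N, if the wrist force passes 120 N, or if a joint passes its speed limit or range.

### The arm

A 7-joint arm with a two-finger parallel gripper is mounted at the origin on the work surface. World frame = base frame: x ahead of the robot, y to its left, z up, the work surface at z = 0. Lengths are in m, angles in rad, forces in N, time in s.
With the tool pointing down it reaches from about 0.4 to 0.9 m from the base axis. Payload 5.5 kg.
Tool frame: the origin (TCP) lies on the centre line of the jaws, within the pads' length; the fingertips stand 17 mm ahead of it and the grasp point (between the pads) lies 2 mm behind it; z points along the fingers, x is the direction in which the jaws open and shut, and the axes are right-handed (so a half turn about z gives the same grasp; the last joint's range is limited). The gripper opens to 92 mm and grips with 3 to 60 N. Pads are 19 mm wide; open, the fingers measure 130 mm over their backs; the gripper's body (75 mm by 190 mm) begins 47 mm behind the grasp point.
Start: joints at [1.406, 0.501, -0.427, 1.55, 0.221, 1.138, -0.21], TCP at [0.27, -0.591, 0.219] pointing down, gripper open.
Joint ranges: [-2.88, 2.88], [-0.31, 2.03], [-1.54, 1.56], [0.2, 2.42], [-1.41, 4.55], [0.19, 2.02], [-2.57, 2.57]. Speed limits (rad/s): [2.57, 2.57, 3.14, 3.14, 3.14, 3.14, 3.14].

### API

Orientations are given as a unit quaternion [w, x, y, z].
In Python, from plant import sensors, cams, sign_off, finder gives the robot as it stands.
- The arm moves only by the tool step_arm, never from a script. Its argument "steps" is a list that holds one entry, the list of rows, each a list of 4 numbers: the shift along the tool's x, y, z in mm, then the turn about the tool's z in rad. In form: [[[x, y, z, twist], ...]]. A call has 1 to 12 rows; each row is the pose to reach, as a shift and turn from the pose measured when the call began, along the tool's axes at that moment; what a row does not reach only later rows make up. A row lasts 1/12 s, in which the tool goes at most 41.7 mm and 7.16 degrees, less where a joint would pass 70% of its speed; a pose out of reach is approached as far as the arm can. A call with a gripper value outside its range is refused whole. "jaw" is the closure, from 0 (fully open) to 1 (shut), set as the call begins (left out, the last holds). The fingers move at their own pace and stop on an object; "squeeze" is the grip in N (left out, the last holds). Time passes only in rows, so rows that repeat a pose let the fingers close. It gives the time, the measured TCP pose, the force and the opening at its end, in the units of the state.
- sensors.get_state(): the state, without advancing time (a new reading comes with each control period).
- cams.camera(name): name is "scene" or "top" or "wrist"; returns a dict with "img" (480x640x3 uint8, blue, green, red), "K" (3x3 intrinsics, pixels), "k1" (the pictures are not rectified: a ray, as slopes to the right and down, at radius r is drawn at 1 + k1 r^2 times it, then the intrinsics apply), "extrinsics" (4x4, takes a point from world to camera coordinates). Camera axes: x right, y down, z forward; pixel columns grow to the right and rows downward; lengths in m; the calibration is good to about 2 mm. A picture is of the moment at which its call begins. There is no depth.
- sign_off(): hands the job in, once; it reports no verdict.
Trained networks look in the newest picture that a camera, given by its name, has taken for a name from the list of things; names that differ only in an ending like _2 or _b are one class to them, and where a whole thing is asked for, a point or a joint stands for the part that bears it (a point fixed in the world has none). Each returns a list of dicts, best first, with "score" (0 to 1); they miss things now and then, are a little off and sometimes report something else, mostly with a low value. They report only what shows in the picture. A call takes as long as a camera call. They do not tell look-alikes from the thing itself.
- finder.spot_in(query, camera): "centre" ([x, y, z] in m, in world coordinates, good to about 4 mm: the middle of the surface that is visible of it).
The state is a dict: "clock": time; "joint_positions": joint angles; "joint_vel": joint speeds; "tau": joint torques, N m; "tool_pos": TCP position; "tcp_rot": TCP orientation; "wrist_force": force on the tool from outside, world axes, zero at the start; "wrist_torque": the same for the moment, N m; "grip_width": opening from 0.0 (shut) to 1.0 (fully open).
Only numpy, scipy, OpenCV 4.12 (cv2) and the standard library are available. Lean on these libraries where they do the work, as an engineer would, in place of code of your own. Each camera call takes 0.05 s, during which the arm holds its last target.

## Working session

There is one attempt and no reset: what is moved stays moved. The work goes in short steps, Python scripts to look and compute and a tool call to move; the robot and the scene stay as the last step left them, time stands still between calls to the robot, and variables do not carry over. Pictures are saved under pics/ and viewed, and the job is handed in when it is done.

Besides the shell and the picture viewer there is one more tool, called as name(argument=value, ...), one argument or row to a line, values as JSON. step_arm: Moves the arm, as the interface text tells. Its arguments: {"type":"object","properties":{"steps":{"type":"array"},"jaw":{"type":"number"},"squeeze":{"type":"number"}},"required":["steps"]}

```bash
ls; mkdir -p pics
python3 - <<'E'
from plant import sensors,cams
import cv2
for n in ["top","scene","wrist"]:
    c=cams.camera(n); cv2.imwrite(f"pics/a_{n}.png",c["img"]); print(n,c["K"],c["k1"],c["extrinsics"])
s=sensors.get_state(); print(s)
E
```

```text
pics
top [[545.14140731   0.         320.4133016 ]
 [  0.         545.14140731 234.43571889]
 [  0.           0.           1.        ]] -0.08727968132292671 [[-0.02929894 -0.99948558 -0.01304374  0.0200028 ]
 [-0.9964842   0.03023067 -0.07813677  0.48344438]
 [ 0.07849089  0.01070856 -0.99685732  1.18120094]
 [ 0.          0.          0.          1.        ]]
scene [[581.13592406   0.         315.91272899]
 [  0.         581.13592406 246.48274735]
 [  0.           0.           1.        ]] 0.0534693026559625 [[-0.76040177  0.64903178  0.0233857   0.36542309]
 [ 0.37638418  0.46974244 -0.79854679 -0.15335638]
 [-0.5292675  -0.59841439 -0.60147828  1.47604525]
 [ 0.          0.          0.          1.        ]]
wrist [[396.96520574   0.         318.8250306 ]
 [  0.         396.96520574 238.56102234]
 [  0.           0.           1.        ]] -0.02230782549328287 [[ 0.41410938 -0.91022382 -0.00245373 -0.64842735]
 [-0.86796087 -0.39569075  0.30012124 -0.03658042]
 [-0.27414842 -0.12215328 -0.95389791  0.3925093 ]
 [ 0.          0.          0.          1.        ]]
{'clock': 0.15, 'joint_positions': array([ 1.40619515,  0.50166111, -0.42682048,  1.55120043,  0.22079271,
        1.13827697, -0.2103286 ]), 'joint_vel': array([-7.08859909e-04, -4.44472114e-03, -1.23578368e-03, -2.93382037e-03,
       -3.50472598e-04,  4.99594683e-06, -6.27931887e-04]), 'tau': array([-7.25506106e-03, -5.67103207e+01, -5.82513839e+00, -2.79453009e+01,
       -6.85448083e-02,  2.65097385e-02,  1.29667974e-04]), 'tool_pos': array([ 0.2694115 , -0.59093956,  0.21780186]), 'tcp_rot': array([-4.35165598e-04,  8.41091432e-01, -5.40892448e-01, -6.11331929e-04]), 'wrist_force': array([-0.79236419,  0.31778394, -0.21830343]), 'wrist_torque': array([-0.04461929, -0.03265044,  0.00919215]), 'grip_width': 1.0001382389571618}
```

View pics/a_top.png

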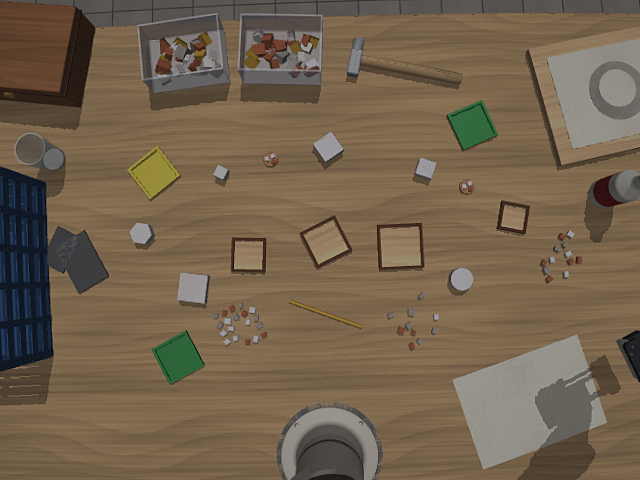

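View pics/a_scene.png

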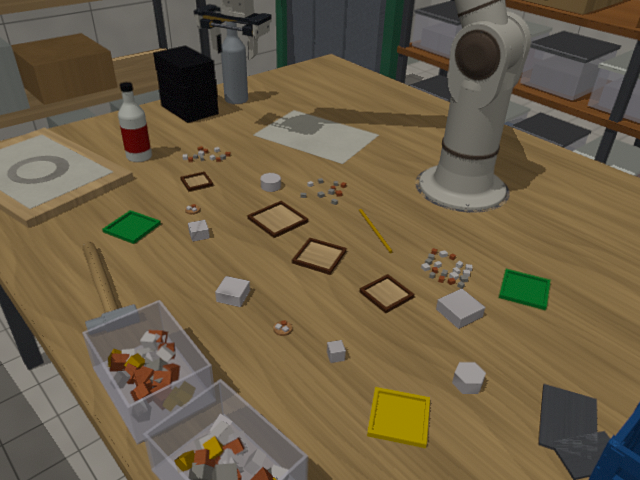

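Candidates in the top view:
- Square blocks: large (193,289), medium (328,149), small (425,169), tiny (221,173).
- Not to be taken: hexagon (141,234), disc (461,280).
- Wooden trays: (249,255), (326,242), (401,246), (513,217).
- Look-alike trays: green (472,125) and (178,357), yellow (154,173).

I'll choose by fitted size.

```bash
cat > h.py <<'E'
import numpy as np, cv2
from scipy.optimize import minimize
def proj(c,P):
    P=np.atleast_2d(P); q=(c["extrinsics"][:3,:3]@P.T).T+c["extrinsics"][:3,3]
    s=q[:,:2]/q[:,2:]; r2=(s**2).sum(1,keepdims=True); s=s*(1+c["k1"]*r2)
    return s*np.array([c["K"][0,0],c["K"][1,1]])+c["K"][:2,2]
def unproj(c,uv,z):
    K=c["K"]; d=(np.array(uv,float)-K[:2,2])/np.array([K[0,0],K[1,1]]); s=d.copy()
    for _ in range(20): s=d/(1+c["k1"]*(s**2).sum())
    R=c["extrinsics"][:3,:3];t=c["extrinsics"][:3,3]
    ray=R.T@np.append(s,1); o=-R.T@t
    return o+ray*(z-o[2])/ray[2]
def box(x,y,a,w,h):
    ca,sa=np.cos(a),np.sin(a)
    return np.array([[x+ca*i-sa*j,y+sa*i+ca*j,z] for z in (0,h) for i,j in ((w/2,w/2),(-w/2,w/2),(-w/2,-w/2),(w/2,-w/2))])
def mask_of(img,uv,kind,R=45):
    m=np.zeros(img.shape[:2],np.uint8); u,v=map(int,uv)
    hsv=cv2.cvtColor(img,cv2.COLOR_BGR2HSV)
    if kind=="block": mm=((hsv[...,1]<60)&(hsv[...,2]>70)).astype(np.uint8)
    else: mm=(hsv[...,2]<85).astype(np.uint8)
    y0,y1,x0,x1=max(v-R,0),v+R,max(u-R,0),u+R
    m[y0:y1,x0:x1]=mm[y0:y1,x0:x1]
    n,l,st,_=cv2.connectedComponentsWithStats(m)
    # component nearest centre with decent area
    best=min((i for i in range(1,n) if st[i,4]>60),key=lambda i:np.hypot(st[i,0]+st[i,2]/2-u,st[i,1]+st[i,3]/2-v))
    k=(l==best).astype(np.uint8)
    cs,_=cv2.findContours(k,cv2.RETR_EXTERNAL,cv2.CHAIN_APPROX_NONE)
    f=np.zeros_like(k); cv2.fillPoly(f,cs,1); return f
def fit(c,uv,kind,h,free=True,w=None,S=8):
    f=mask_of(c["img"],uv,kind); ys,xs=np.nonzero(f)
    R=60;cx,cy=int(xs.mean()),int(ys.mean())
    pad=cv2.copyMakeBorder(f,R,R,R,R,cv2.BORDER_CONSTANT)
    sub=pad[cy:cy+2*R,cx:cx+2*R]
    big=cv2.resize(sub,None,fx=S,fy=S,interpolation=cv2.INTER_NEAREST)
    off=np.array([cx-R,cy-R])
    p0=unproj(c,(xs.mean(),ys.mean()),h*.8)
    def cost(p):
        ww=p[3]/1000 if w is None else w
        q=(proj(c,box(p[0]/1000,p[1]/1000,p[2]/50,ww,h))-off+0.5)*S
        hl=cv2.convexHull(np.round(q).astype(np.int32)); m=np.zeros_like(big); cv2.fillConvexPoly(m,hl,1)
        return (m!=big).sum()/(S*S)
    best=None; w0=np.sqrt(f.sum())*2.1
    for a in (-.6,-.2,.2,.6):
        x0=[p0[0]*1000,p0[1]*1000,a*50]+([w0] if w is None else [])
        sim=np.array([x0]+[np.array(x0)+6*np.eye(len(x0))[i] for i in range(len(x0))])
        r=minimize(cost,x0,method="Nelder-Mead",options=dict(initial_simplex=sim,xatol=.05,fatol=.1))
        if best is None or r.fun<best.fun: best=r
    p=best.x; return p[0]/1000,p[1]/1000,(p[2]/50+np.pi/4)%(np.pi/2)-np.pi/4,(p[3] if w is None else w*1000),best.fun,f.sum()
E
python3 - <<'E'
from h import *; from plant import cams,finder
c=cams.camera("top")
for n,uv,k,h in [("L",(193,289),"block",.026),("M",(328,149),"block",.026),("S",(425,169),"block",.026),("T",(221,173),"block",.026),("disc",(461,280),"block",.026),("hex",(141,234),"block",.026),
 ("t1",(249,255),"tray",.01),("t2",(326,242),"tray",.01),("t3",(401,246),"tray",.01),("t4",(513,217),"tray",.01)]:
    print(n,np.round(fit(c,uv,k,h),4))
for q in ["block_large","block_medium","block_small","block_tiny","tray_large","tray_medium","tray_small","tray_tiny"]:
    print(q,[(np.round(d["centre"],3),round(d["score"],2)) for d in finder.spot_in(q,"top")][:4])
cv2.imwrite("pics/crop.png",cv2.resize(c["img"][110:310,120:540],None,fx=1.9,fy=1.9,interpolation=cv2.INTER_CUBIC))
E
```

```text
L [ 3.75700e-01  2.93100e-01 -1.74400e-01  5.96219e+01  7.00312e+01
  8.16000e+02]
M [ 6.82100e-01 -1.61000e-02  5.84800e-01  4.62722e+01  3.42969e+01
  5.08000e+02]
S [ 6.27100e-01 -2.33000e-01 -3.45700e-01  3.49376e+01  2.77812e+01
  3.09000e+02]
T [  0.632    0.2271  -0.3797  23.0026  21.2656 145.    ]
disc [ 3.76500e-01 -3.01700e-01 -4.46600e-01  4.06165e+01  7.52188e+01
  4.17000e+02]
hex [  0.5      0.4096  -0.6195  36.469   64.3594 363.    ]
t1 [ 4.44700e-01  1.68000e-01 -3.19000e-02  7.57294e+01  3.90625e+01
  1.20400e+03]
t2 [ 4.67800e-01 -4.10000e-03  4.30500e-01  8.89561e+01  6.20625e+01
  1.62800e+03]
t3 [ 4.53500e-01 -1.69700e-01  1.52000e-02  1.00062e+02  4.79375e+01
  2.06700e+03]
t4 [ 5.11100e-01 -4.27200e-01 -2.15500e-01  6.36593e+01  2.90938e+01
  8.53000e+02]
block_large [(array([0.37 , 0.289, 0.028]), 0.83)]
block_medium [(array([ 0.674, -0.013,  0.024]), 0.55)]
block_small [(array([ 0.623, -0.226,  0.026]), 0.78), (array([0.627, 0.225, 0.028]), 0.53)]
block_tiny [(array([0.63 , 0.226, 0.027]), 0.6), (array([ 0.468, -0.004,  0.007]), 0.46), (array([ 0.625, -0.229,  0.024]), 0.2)]
tray_large [(array([ 0.455, -0.172,  0.004]), 0.67)]
tray_medium [(array([ 0.723, -0.344, -0.001]), 0.95), (array([0.223, 0.329, 0.005]), 0.76), (array([0.641, 0.381, 0.003]), 0.76), (array([ 0.467, -0.004,  0.006]), 0.68)]
tray_small [(array([0.45 , 0.168, 0.002]), 0.85)]
tray_tiny [(array([ 0.517, -0.43 ,  0.004]), 0.67)]
```

View pics/crop.png

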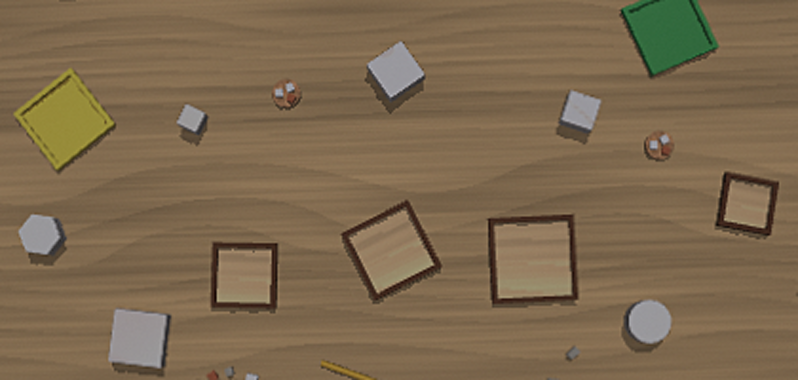

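The crop matches the choice by size: four white squares, four wood trays with dark rims. I'll refit the blocks on their lit top faces only.

```bash
cat >> h.py <<'E'
def fittop(c,uv,h,w,thr=150,R=45):
    img=c["img"]; S=8; u,v=map(int,uv); hsv=cv2.cvtColor(img,cv2.COLOR_BGR2HSV)
    sub=np.zeros((2*R,2*R),np.uint8)
    crop=img[v-R:v+R,u-R:u+R]; H=cv2.cvtColor(cv2.resize(crop,None,fx=S,fy=S,interpolation=cv2.INTER_CUBIC),cv2.COLOR_BGR2HSV)
    m=((H[...,1]<50)&(H[...,2]>thr)).astype(np.uint8)
    n,l,st,ce=cv2.connectedComponentsWithStats(m)
    b=min((i for i in range(1,n) if st[i,4]>60*S*S),key=lambda i:np.hypot(*(ce[i]-R*S)))
    big=(l==b).astype(np.uint8); off=np.array([u-R,v-R])
    p0=unproj(c,ce[b]/S+off-.5,h)
    def cost(p,ret=False):
        q=(proj(c,box(p[0]/1000,p[1]/1000,p[2]/50,p[3]/1000 if w is None else w,h)[4:])-off+0.5)*S
        mm=np.zeros_like(big); cv2.fillConvexPoly(mm,np.round(q).astype(np.int32),1)
        return (mm!=big).sum()/(S*S)
    best=None
    for a in (-.6,-.2,.2,.6):
        x0=np.array([p0[0]*1000,p0[1]*1000,a*50]+([45] if w is None else []))
        sim=np.vstack([x0]+[x0+6*e for e in np.eye(len(x0))])
        r=minimize(cost,x0,method="Nelder-Mead",options=dict(initial_simplex=sim,xatol=.05,fatol=.05))
        if best is None or r.fun<best.fun: best=r
    p=best.x; return p[0]/1000,p[1]/1000,(p[2]/50+np.pi/4)%(np.pi/2)-np.pi/4,(p[3] if w is None else w*1000),best.fun,big.sum()/S/S
E
python3 - <<'E'
from h import *; from plant import cams
c=cams.camera("top"); g=c["img"].max(2)
for u,v in [(193,289),(328,149),(425,169),(221,173)]: print(g[v-14:v+30:2,u])
for n,uv,w in [("L",(193,289),.062),("M",(328,149),.05),("S",(425,169),.038),("T",(221,173),.026)]:
    for t in (125,150): print(n,t,np.round(fittop(c,uv,.026,None,t),4),np.round(fittop(c,uv,.026,w,t),4))
E
```

```text
[155 153 152 153 154 153 153 153 153 153 151 153 152 144  85  83 103 123
 115 122 124 125]
[161 158 157 157 157 158 158 157 157 158 157 159 158  59  85  77 125 109
 118 130 137 132]
[137 124 148 159 157 157 156 151 158 157 168  66  88  90  90 135 127 132
 120 118 122 124]
[123 134 125 115 155 153 152 153 153 158  70  93  89 125 135 135 138 126
 130 121 119 127]
L 125 [ 3.75600e-01  2.91100e-01 -1.42800e-01  6.05029e+01  1.68594e+01
  7.63125e+02] [ 3.75700e-01  2.91000e-01 -1.41200e-01  6.20000e+01  3.32812e+01
  7.63125e+02]
L 150 [ 3.758000e-01  2.907000e-01 -1.449000e-01  5.777180e+01  1.993750e+01
  6.923906e+02] [ 3.751000e-01  2.908000e-01 -1.875000e-01  6.200000e+01  1.030469e+02
  6.923906e+02]
M 125 [ 6.80100e-01 -1.67000e-02  5.80200e-01  4.89608e+01  8.25000e+00
  4.79000e+02] [ 6.80100e-01 -1.66000e-02  5.81000e-01  5.00000e+01  1.87344e+01
  4.79000e+02]
M 150 [ 6.796000e-01 -1.670000e-02  5.783000e-01  4.710680e+01  1.234380e+01
  4.448281e+02] [ 6.799000e-01 -1.690000e-02  6.049000e-01  5.000000e+01  5.296880e+01
  4.448281e+02]
S 125 [ 6.252000e-01 -2.318000e-01 -3.592000e-01  3.699660e+01  7.218800e+00
  2.763281e+02] [ 6.251000e-01 -2.318000e-01 -3.548000e-01  3.800000e+01  1.479690e+01
  2.763281e+02]
S 150 [ 6.250000e-01 -2.313000e-01 -3.570000e-01  3.444740e+01  1.521880e+01
  2.338281e+02] [ 6.259000e-01 -2.309000e-01 -3.822000e-01  3.800000e+01  5.590620e+01
  2.338281e+02]
T 125 [  0.6306   0.2247  -0.4884  24.865    4.6719 124.4531] [  0.6304   0.2251  -0.4821  26.      10.3281 124.4531]
T 150 [  0.6302   0.2247  -0.481   22.5974   4.4219 102.8125] [  0.6304   0.2246  -0.5274  26.      31.875  102.8125]
```

```bash
cat > g.py <<'E'
import sys; from h import *; from plant import sensors
from scipy.spatial.transform import Rotation as Ro
def go(x,y,z,yaw):
    s=sensors.get_state(); q=s["tcp_rot"]; R=Ro.from_quat([q[1],q[2],q[3],q[0]]).as_matrix()
    d=R.T@(np.array([x,y,z])-s["tool_pos"])*1000
    cur=np.arctan2(R[1,0],R[0,0]); t=-((yaw-cur+np.pi/2)%np.pi-np.pi/2)
    print("clk %.2f"%s["clock"],"tcp",np.round(s["tool_pos"],4),"yaw %.3f"%cur,"tilt %.3f"%np.arccos(-R[2,2]),"shift",np.round(d,1),"twist %.3f"%t,"q7 %.2f"%s["joint_positions"][6],"grip %.3f"%s["grip_width"])
if __name__=="__main__": 
    a=list(map(float,sys.argv[1:]))
    for i in range(0,len(a),4): go(*a[i:i+4])
E
python3 g.py .625 -.2318 .15 -.357 .625 -.2318 .026 -.357
```

```text
clk 0.65 tcp [ 0.2697 -0.5915  0.2187] yaw -1.143 tilt 0.000 shift [-179.8 -472.5   68.7] twist -0.786 q7 -0.21 grip 1.000
clk 0.65 tcp [ 0.2697 -0.5915  0.2187] yaw -1.143 tilt 0.000 shift [-179.9 -472.5  192.7] twist -0.786 q7 -0.21 grip 1.000
```

step_arm(
  steps=[
    [[-180, -472, 69, -0.786], [-180, -472, 69, -0.786], [-180, -472, 69, -0.786], [-180, -472, 69, -0.786], [-180, -472, 69, -0.786], [-180, -472, 69, -0.786], [-180, -472, 69, -0.786], [-180, -472, 69, -0.786], [-180, -472, 69, -0.786], [-180, -472, 69, -0.786], [-180, -472, 69, -0.786], [-180, -472, 69, -0.786]],
  ],
  jaw=0,
)

```text
clock: 1.65
tool_pos: [0.6188, -0.2375, 0.1508]
tcp_rot: [0.0, 0.984, -0.178, 0.0]
wrist_force: [0.3, -0.2, -0.3]
grip_width: 1.0
```

```bash
python3 g.py .625 -.2318 .15 -.357 .625 -.2318 .026 -.357
```

```text
clk 1.65 tcp [ 0.6188 -0.2375  0.1508] yaw -0.357 tilt 0.001 shift [ 3.8 -7.5  0.8] twist -0.000 q7 -0.34 grip 1.000
clk 1.65 tcp [ 0.6188 -0.2375  0.1508] yaw -0.357 tilt 0.001 shift [  3.8  -7.5 124.8] twist -0.000 q7 -0.34 grip 1.000
```

step_arm(
  steps=[
    [[3.8, -7.5, 1, 0], [3.8, -7.5, 40, 0], [3.8, -7.5, 60, 0], [3.8, -7.5, 60, 0], [3.8, -7.5, 60, 0]],
  ],
)

```text
clock: 2.07
tool_pos: [0.6239, -0.2317, 0.0898]
tcp_rot: [-0.0, 0.984, -0.178, -0.001]
wrist_force: [-0.3, -0.2, -0.0]
grip_width: 1.0
```

```bash
python3 - <<'E'
from h import *; from plant import cams
c=cams.camera("wrist"); im=c["img"].copy()
for p in proj(c,box(.625,-.2318,-.357,.038,.026)): cv2.circle(im,tuple(int(round(v)) for v in p),3,(0,0,255),-1)
cv2.imwrite("pics/w1.png",im)
E
python3 g.py .625 -.2318 .026 -.357
```

```text
clk 2.12 tcp [ 0.6253 -0.2321  0.0915] yaw -0.358 tilt 0.001 shift [-0.4 -0.2 65.5] twist -0.001 q7 -0.38 grip 1.004
```

View pics/w1.png

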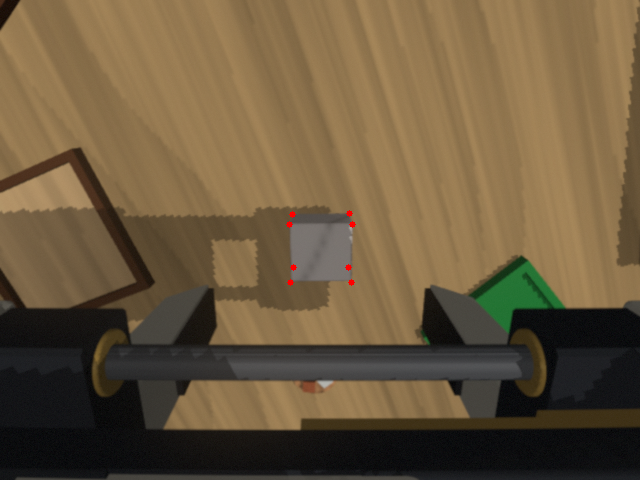

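Wrist picture: the projected corners sit on the block (290–352, 213–282), so the measurement holds. Next I descend and grip.

step_arm(
  steps=[
    [[0, 0, 30, 0], [0, 0, 55, 0], [0, 0, 66, 0], [0, 0, 66, 0], [0, 0, 66, 0], [0, 0, 66, 0], [0, 0, 66, 0]],
  ],
)

```text
clock: 2.7
tool_pos: [0.627, -0.2325, 0.0277]
tcp_rot: [0.0, 0.984, -0.178, 0.002]
wrist_force: [0.2, -0.5, 0.1]
grip_width: 1.001
```

step_arm(
  steps=[
    [[0, 0, 0, 0], [0, 0, 0, 0], [0, 0, 0, 0], [0, 0, 0, 0], [0, 0, 0, 0], [0, 0, 0, 0], [0, 0, 0, 0], [0, 0, 0, 0]],
  ],
  jaw=1,
  squeeze=25,
)

```text
clock: 3.37
tool_pos: [0.6269, -0.2325, 0.0276]
tcp_rot: [0.0, 0.984, -0.178, 0.002]
wrist_force: [-0.3, -0.4, -0.2]
grip_width: 0.47
```

```bash
python3 g.py .4447 .168 .12 -.032
```

```text
clk 3.37 tcp [ 0.6269 -0.2325  0.0276] yaw -0.358 tilt 0.004 shift [-310.6 -311.3  -93.6] twist -0.326 q7 -0.42 grip 0.470
```

step_arm(
  steps=[
    [[0, 0, 0, 0], [0, 0, 0, 0], [0, 0, 0, 0], [0, 0, 0, 0]],
  ],
)

```text
clock: 3.7
tool_pos: [0.6269, -0.2325, 0.0276]
tcp_rot: [0.0, 0.984, -0.178, 0.002]
wrist_force: [0.5, 0.3, 0.2]
grip_width: 0.181
```

step_arm(
  steps=[
    [[0, 0, -20, 0], [0, 0, -50, 0], [0, 0, -70, 0], [0, 0, -70, 0]],
  ],
)

```text
clock: 4.03
tool_pos: [0.6301, -0.2329, 0.1027]
tcp_rot: [0.001, 0.984, -0.178, 0.006]
wrist_force: [1.0, 0.1, 0.8]
grip_width: 0.008
```

```bash
python3 g.py .4447 .168 .11 -.032
```

```text
clk 4.03 tcp [ 0.6301 -0.2329  0.1027] yaw -0.358 tilt 0.012 shift [-314.1 -310.5  -10.8] twist -0.326 q7 -0.38 grip 0.008
```

The jaws shut fully (0.008), so the grasp missed. I'll look before doing anything else.

Run:
```python
from h import *; from plant import cams,sensors
for n in("wrist","top","scene"):
    c=cams.camera(n); im=c["img"].copy()
    t=sensors.get_state()["tool_pos"]
    print(n,proj(c,[t,t-[0,0,.017],[.625,-.2318,.026]]))
    cv2.imwrite(f"pics/m_{n}.png",im)
    if n=="top": print(fittop(c,(425,169),.026,.038,125))
    if n=="scene": cv2.imwrite("pics/m_sc.png",cv2.resize(im[100:320,80:380],None,fx=2.6,fy=2.6))
```

```text
wrist [[315.38599273 299.45355637]
 [315.28799144 284.55273494]
 [308.95965815 248.64507421]]
top [[432.21617905 159.32362502]
 [430.68826478 161.04889662]
 [425.62532982 167.43574337]]Traceback (most recent call last):
  File "<stdin>", line 7, in <module>
  File "h.py", line 55, in fittop
    b=min((i for i in range(1,n) if st[i,4]>60*S*S),key=lambda i:np.hypot(*(ce[i]-R*S)))
ValueError: min() iterable argument is empty
```

View pics/m_wrist.png

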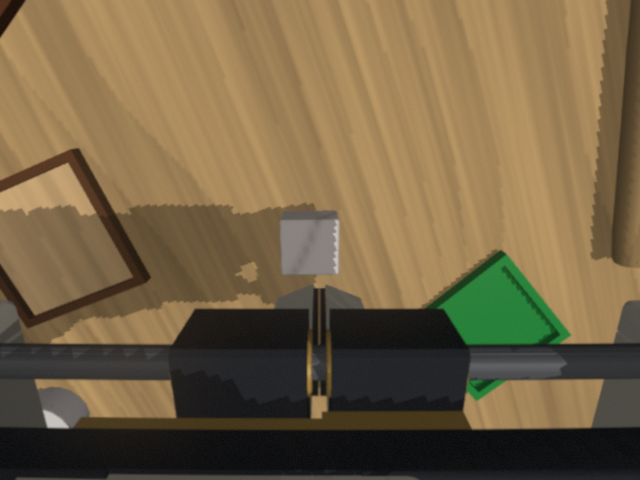

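View pics/m_top.png

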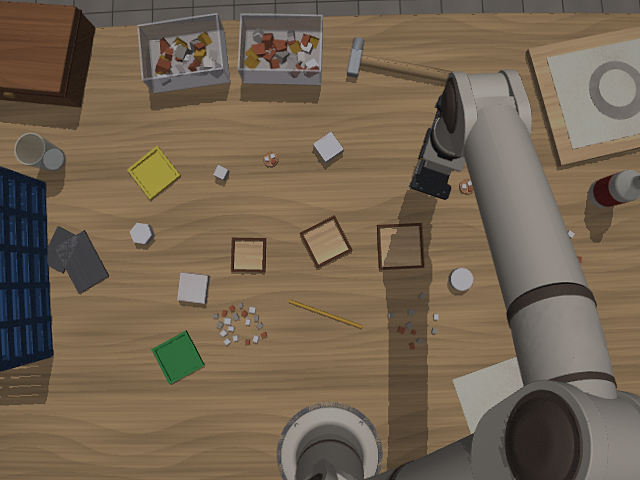

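Run:
```python
from h import *; from plant import cams,sensors
c=cams.camera("scene"); im=c["img"].copy()
t=sensors.get_state()["tool_pos"]; print(t)
q=proj(c,[t,t-[0,0,.017],t-[0,0,t[2]],[.625,-.2318,.026]]);print(q)
for p in q: cv2.circle(im,tuple(int(round(v)) for v in p),2,(0,0,255),-1)
cv2.imwrite("pics/m_sc.png",cv2.resize(im[100:320,80:380],None,fx=2.6,fy=2.6))
```

```text
[ 0.62630097 -0.2325833   0.09737237]
[[192.48426402 196.71200989]
 [193.33443236 203.53324648]
 [197.14586724 234.28677987]
 [196.66066706 224.5466537 ]]
```

View pics/m_sc.png

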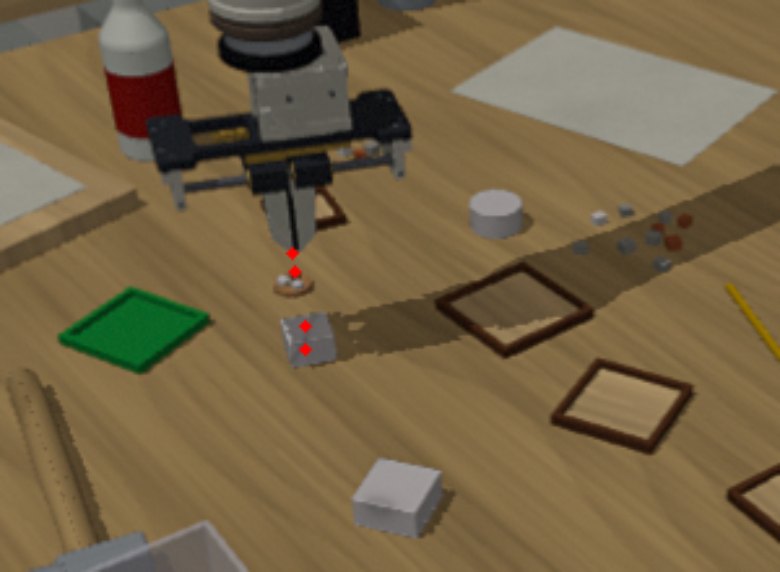

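Run:
```python
from h import *; from plant import cams,sensors
c=cams.camera("scene"); im=c["img"].copy()
cv2.imwrite("pics/z1.png",cv2.resize(im[150:230,150:250],None,fx=7,fy=7,interpolation=cv2.INTER_NEAREST))
c=cams.camera("wrist"); im=c["img"].copy()
cv2.imwrite("pics/z2.png",cv2.resize(im[250:350,250:390],None,fx=5,fy=5,interpolation=cv2.INTER_NEAREST))
```

```text
(no output)
```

View pics/z1.png

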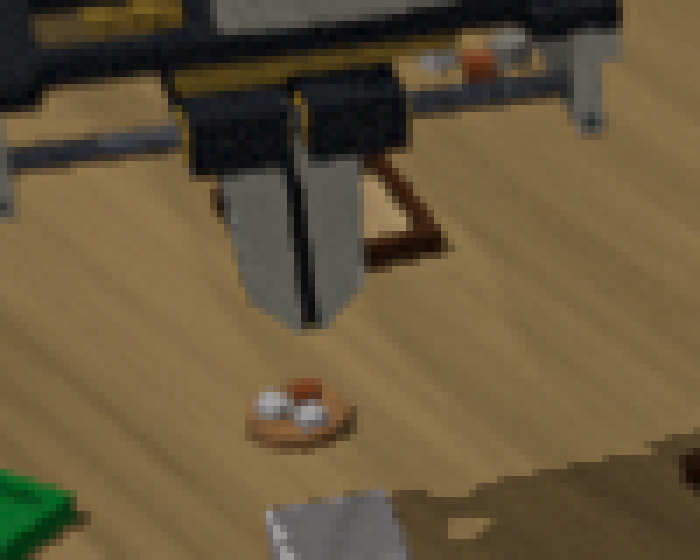

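View pics/z2.png

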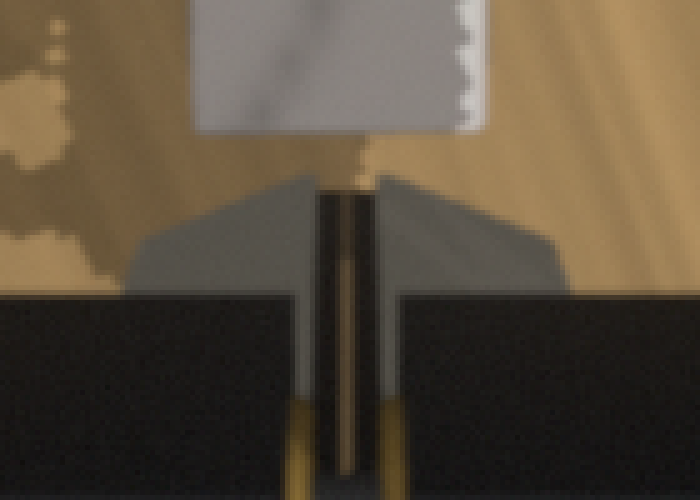

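Run:
```python
from h import *; from plant import cams,sensors
from scipy.spatial.transform import Rotation as Ro
s=sensors.get_state();t=s["tool_pos"];q=s["tcp_rot"];R=Ro.from_quat([q[1],q[2],q[3],q[0]]).as_matrix()
W=cams.camera("wrist");S=cams.camera("scene")
E=W["extrinsics"]; print("wrist cam in tool",R.T@(-E[:3,:3].T@E[:3,3]-t), "axis in tool",R.T@E[2,:3])
from scipy.optimize import least_squares
def f(p): # tool offsets; same edge
    return np.r_[proj(S,t+R@p)[0]-[193.9,196.7],proj(W,t+R@p)[0]-[319,287]]
r=least_squares(f,[0,0,0]); print("same edge: tool offset mm",r.x*1000,r.fun)
for e in(-.0095,.0095):
  for z in(-.02,-.01,0,.01,.017): print(e,z,proj(S,t+R@[0,e,z])[0],proj(W,t+R@[0,e,z])[0])
```

```text
wrist cam in tool [ 0.00048022 -0.08227735 -0.16612319] axis in tool [-7.92812247e-04  2.99706171e-01  9.54031227e-01]
same edge: tool offset mm [  0.35124672 -10.17859105  -7.1531393 ] [-0.58991105  0.01910141 -0.12482446 -0.02277197]
-0.0095 -0.02 [192.77558888 191.2463022 ] [317.99807975 301.65361407]
-0.0095 -0.01 [193.27701508 195.36225681] [318.05727874 291.17427565]
-0.0095 0 [193.77276353 199.43665947] [318.110249   281.79974267]
-0.0095 0.01 [194.26293612 203.47019939] [318.15792102 273.36465456]
-0.0095 0.017 [194.60279262 206.26972506] [318.18854885 267.94625172]
0.0095 -0.02 [191.09179214 186.69210133] [318.06525966 342.48602375]
0.0095 -0.01 [191.59664627 190.7841617 ] [318.11878904 330.16640181]
0.0095 0 [192.0958389  194.83530609] [318.1668827  319.10042557]
0.0095 0.01 [192.58947067 198.84620713] [318.21032417 309.10701713]
0.0095 0.017 [192.93175688 201.63024549] [318.23831294 302.66946231]
```

The triangulated fingertips lie about 7 mm behind the reported TCP (pad half-width comes out at 10 mm, which agrees). They should be 17 mm ahead of it. So the reported TCP is about 24 mm off along tool z, and the jaws closed just above the block. I'll correct for this: tip z ≈ reported z + 7 mm. Reopening and going lower.

```bash
python3 g.py .625 -.2318 .003 -.357
```

```text
clk 4.38 tcp [ 0.6256 -0.2322  0.0962] yaw -0.358 tilt 0.001 shift [-0.9 -0.1 93.2] twist -0.001 q7 -0.38 grip 0.005
```

step_arm(
  steps=[
    [[-1, 0, 0, 0], [-1, 0, 0, 0], [-1, 0, 0, 0], [-1, 0, 0, 0], [-1, 0, 10, 0], [-1, 0, 20, 0], [-1, 0, 30, 0], [-1, 0, 40, 0], [-1, 0, 40, 0], [-1, 0, 40, 0], [-1, 0, 40, 0], [-1, 0, 40, 0]],
  ],
  jaw=0,
)

```text
clock: 5.38
tool_pos: [0.6253, -0.2319, 0.0567]
tcp_rot: [0.0, 0.984, -0.178, 0.001]
wrist_force: [-0.9, -0.0, -0.3]
grip_width: 0.827
```

```bash
python3 g.py .625 -.2318 .003 -.357
```

```text
clk 5.38 tcp [ 0.6253 -0.2319  0.0567] yaw -0.358 tilt 0.002 shift [-0.4  0.1 53.7] twist -0.001 q7 -0.40 grip 0.827
```

step_arm(
  steps=[
    [[0, 0, 15, 0], [0, 0, 35, 0], [0, 0, 48, 0], [0, 0, 52, 0], [0, 0, 53.5, 0], [0, 0, 53.5, 0], [0, 0, 53.5, 0]],
  ],
)

```text
clock: 5.97
tool_pos: [0.6261, -0.2318, 0.0038]
tcp_rot: [0.0, 0.984, -0.178, 0.002]
wrist_force: [-0.8, 0.3, 0.8]
grip_width: 1.001
```

step_arm(
  steps=[
    [[0, 0, 0, 0], [0, 0, 0, 0], [0, 0, 0, 0], [0, 0, 0, 0], [0, 0, 0, 0], [0, 0, 0, 0], [0, 0, 0, 0], [0, 0, 0, 0], [0, 0, 0, 0], [0, 0, 0, 0]],
  ],
  jaw=1,
  squeeze=25,
)

```text
clock: 6.8
tool_pos: [0.626, -0.2318, 0.0037]
tcp_rot: [0.0, 0.984, -0.178, 0.002]
wrist_force: [0.8, -0.5, -0.1]
grip_width: 0.411
```

```bash
python3 g.py .4447 .168 .10 -.032
```

```text
clk 6.80 tcp [ 0.626  -0.2318  0.0037] yaw -0.358 tilt 0.003 shift [-309.6 -311.   -97.1] twist -0.326 q7 -0.43 grip 0.411
```

Gripped: 0.411 × 92 = 38 mm. Lift and carry.

step_arm(
  steps=[
    [[0, 0, -30, 0], [0, 0, -65, 0], [-25, -25, -97, -0.03], [-55, -55, -97, -0.06], [-85, -85, -97, -0.1], [-115, -115, -97, -0.14], [-145, -145, -97, -0.18], [-175, -175, -97, -0.22], [-205, -205, -97, -0.26], [-235, -235, -97, -0.3], [-265, -265, -97, -0.326], [-295, -295, -97, -0.326]],
  ],
)

```text
clock: 7.8
tool_pos: [0.4563, 0.1388, 0.1]
tcp_rot: [0.0, 1.0, -0.015, 0.002]
wrist_force: [1.1, 0.5, -1.1]
grip_width: 0.408
```

```bash
python3 g.py .4447 .168 .05 -.032 .4447 .168 .0085 -.032
```

```text
clk 7.80 tcp [0.4563 0.1388 0.1   ] yaw -0.031 tilt 0.004 shift [-12.7 -28.9  49.9] twist 0.001 q7 -0.79 grip 0.408
clk 7.80 tcp [0.4563 0.1388 0.1   ] yaw -0.031 tilt 0.004 shift [-12.8 -28.9  91.4] twist 0.001 q7 -0.79 grip 0.408
```

step_arm(
  steps=[
    [[-12.7, -29, 0, 0], [-12.7, -29, 20, 0], [-12.7, -29, 40, 0], [-12.7, -29, 60, 0], [-12.7, -29, 65, 0], [-12.7, -29, 65, 0], [-12.7, -29, 65, 0]],
  ],
)

```text
clock: 8.38
tool_pos: [0.4448, 0.1683, 0.0353]
tcp_rot: [0.0, 1.0, -0.015, 0.002]
wrist_force: [-0.4, -0.1, -1.4]
grip_width: 0.415
```

```bash
python3 g.py .4447 .168 .0085 -.032
python3 - <<'E'
from h import *; from plant import cams
c=cams.camera("wrist"); im=c["img"].copy()
for p in proj(c,box(.4447,.168,-.032,.064,.010)[4:]): cv2.circle(im,tuple(int(round(v)) for v in p),3,(0,0,255),-1)
cv2.imwrite("pics/w2.png",im)
E
```

```text
clk 8.38 tcp [0.4448 0.1683 0.0353] yaw -0.031 tilt 0.003 shift [-0.2  0.3 26.8] twist 0.001 q7 -0.97 grip 0.415
```

View pics/w2.png

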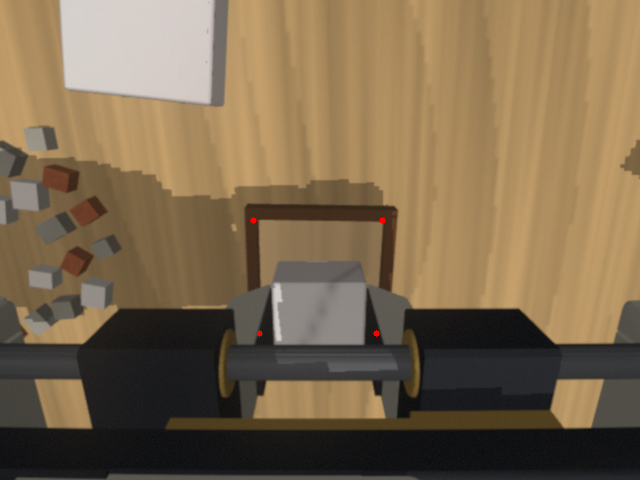

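Wrist view: the block (275–365) is centred over the tray (inner rim 257–384). Lowering it.

step_arm(
  steps=[
    [[0, 0, 10, 0], [0, 0, 18, 0], [0, 0, 23, 0], [0, 0, 26.5, 0], [0, 0, 27, 0], [0, 0, 27, 0], [0, 0, 27, 0]],
  ],
)

```text
clock: 9.02
tool_pos: [0.4455, 0.1686, 0.0087]
tcp_rot: [0.0, 1.0, -0.015, 0.002]
wrist_force: [-1.4, 0.7, -0.6]
grip_width: 0.407
```

step_arm(
  steps=[
    [[0, 0, 0, 0], [0, 0, 0, 0], [0, 0, 0, 0], [0, 0, 0, 0], [0, 0, 0, 0], [0, 0, -15, 0], [0, 0, -50, 0], [0, 0, -90, 0], [0, 0, -110, 0]],
  ],
  jaw=0,
)

```text
clock: 9.77
tool_pos: [0.446, 0.1698, 0.122]
tcp_rot: [-0.001, 1.0, -0.015, 0.004]
wrist_force: [1.2, 1.3, -0.3]
grip_width: 0.986
```

```bash
python3 g.py .3756 .291 .05 -.143
```

```text
clk 9.77 tcp [0.446  0.1698 0.122 ] yaw -0.030 tilt 0.007 shift [ -74.5 -119.    71.6] twist 0.113 q7 -0.83 grip 0.986
```

step_arm(
  steps=[
    [[-20, -32, 10, 0.03], [-40, -64, 30, 0.06], [-60, -96, 50, 0.113], [-74.5, -119, 60, 0.113], [-74.5, -119, 60, 0.113], [-74.5, -119, 60, 0.113], [-74.5, -119, 60, 0.113]],
  ],
)

```text
clock: 10.35
tool_pos: [0.3756, 0.2908, 0.0616]
tcp_rot: [-0.0, 0.997, -0.071, 0.004]
wrist_force: [0.2, -0.5, -0.4]
grip_width: 0.999
```

```bash
python3 g.py .3756 .291 .003 -.143
python3 - <<'E'
from h import *; from plant import cams
c=cams.camera("wrist"); im=c["img"].copy()
for p in proj(c,box(.3756,.291,-.143,.062,.026)): cv2.circle(im,tuple(int(round(v)) for v in p),3,(0,0,255),-1)
cv2.imwrite("pics/w3.png",im)
E
```

```text
clk 10.35 tcp [0.3756 0.2908 0.0616] yaw -0.142 tilt 0.007 shift [-0.4 -0.1 58.6] twist 0.001 q7 -1.33 grip 0.999
```

View pics/w3.png

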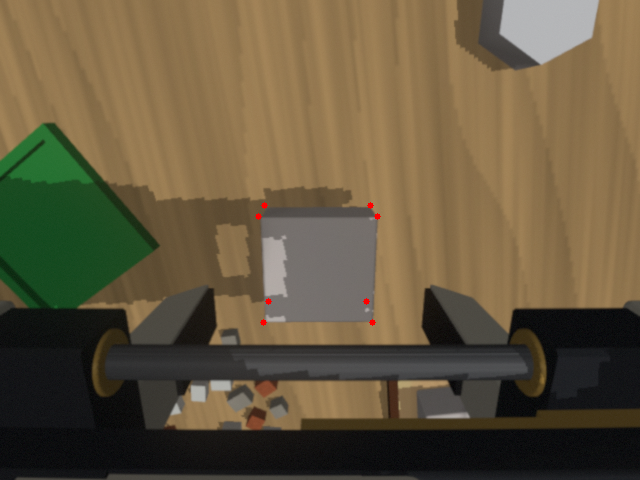

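Projected corners match within 1–2 mm, and the fingers clear the pebbles. Descend and grip.

step_arm(
  steps=[
    [[0, 0, 15, 0], [0, 0, 35, 0], [0, 0, 50, 0], [0, 0, 57, 0], [0, 0, 58.5, 0], [0, 0, 58.5, 0], [0, 0, 58.5, 0]],
  ],
)

```text
clock: 10.98
tool_pos: [0.3775, 0.2904, 0.0039]
tcp_rot: [-0.001, 0.997, -0.072, 0.004]
wrist_force: [-0.4, 0.4, 0.4]
grip_width: 1.003
```

step_arm(
  steps=[
    [[0, 0, 0, 0], [0, 0, 0, 0], [0, 0, 0, 0], [0, 0, 0, 0], [0, 0, 0, 0], [0, 0, 0, 0], [0, 0, 0, 0], [0, 0, 0, 0]],
  ],
  jaw=1,
  squeeze=35,
)

```text
clock: 11.65
tool_pos: [0.3773, 0.2905, 0.0041]
tcp_rot: [-0.001, 0.997, -0.072, 0.004]
wrist_force: [-2.8, -0.2, 5.6]
grip_width: 0.669
```

```bash
python3 g.py .4535 -.1697 .1 .015
```

```text
clk 11.65 tcp [0.3773 0.2905 0.0041] yaw -0.144 tilt 0.009 shift [142.5 444.2 -95.7] twist -0.159 q7 -1.43 grip 0.669
```

step_arm(
  steps=[
    [[0, 0, -30, 0], [0, 0, -65, 0], [10, 30, -96, -0.02], [22, 70, -96, -0.04], [35, 110, -96, -0.06], [48, 150, -96, -0.08], [61, 190, -96, -0.1], [74, 230, -96, -0.12], [87, 270, -96, -0.14], [100, 310, -96, -0.159], [113, 350, -96, -0.159], [126, 390, -96, -0.159]],
  ],
)

```text
clock: 12.65
tool_pos: [0.4435, -0.1111, 0.1]
tcp_rot: [-0.0, 1.0, 0.007, 0.004]
wrist_force: [1.5, 1.0, -3.1]
grip_width: 0.673
```

```bash
python3 g.py .4535 -.1697 .04 .015
```

```text
clk 12.65 tcp [ 0.4435 -0.1111  0.1   ] yaw 0.014 tilt 0.008 shift [ 8.7 58.8 60.1] twist -0.001 q7 -0.18 grip 0.673
```

step_arm(
  steps=[
    [[5, 30, 0, 0], [8.7, 58.8, 0, 0], [8.7, 58.8, 20, 0], [8.7, 58.8, 40, 0], [8.7, 58.8, 60, 0], [8.7, 58.8, 63, 0], [8.7, 58.8, 63, 0], [8.7, 58.8, 63, 0]],
  ],
)

```text
clock: 13.32
tool_pos: [0.4537, -0.1693, 0.0373]
tcp_rot: [-0.001, 1.0, 0.008, 0.004]
wrist_force: [-0.0, 0.1, -2.7]
grip_width: 0.673
```

```bash
python3 g.py .4535 -.1697 .009 .015
python3 - <<'E'
from h import *; from plant import cams
c=cams.camera("wrist"); im=c["img"].copy()
for p in proj(c,box(.4535,-.1697,.015,.088,.010)[4:]): cv2.circle(im,tuple(int(round(v)) for v in p),3,(0,0,255),-1)
cv2.imwrite("pics/w4.png",im)
E
```

```text
clk 13.32 tcp [ 0.4537 -0.1693  0.0373] yaw 0.015 tilt 0.008 shift [-0.4  0.4 28.3] twist 0.000 q7 -0.16 grip 0.673
```

View pics/w4.png

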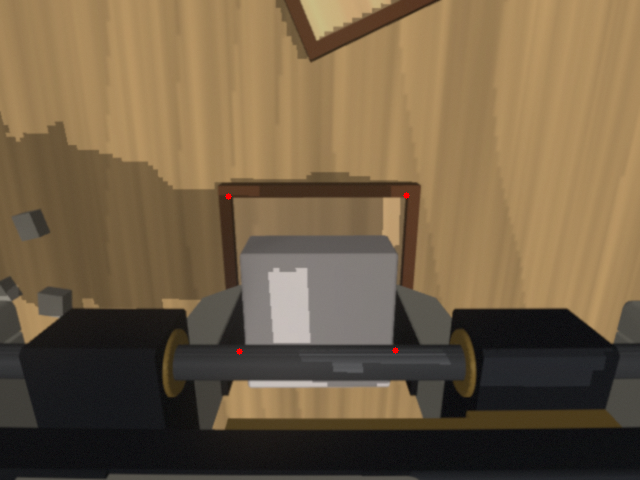

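The block is centred over the large tray. Lower and release.

step_arm(
  steps=[
    [[0, 0, 10, 0], [0, 0, 19, 0], [0, 0, 25, 0], [0, 0, 28, 0], [0, 0, 28.7, 0], [0, 0, 28.7, 0], [0, 0, 28.7, 0]],
  ],
)

```text
clock: 13.95
tool_pos: [0.4546, -0.1694, 0.0092]
tcp_rot: [-0.0, 1.0, 0.008, 0.005]
wrist_force: [0.5, -0.0, -3.2]
grip_width: 0.672
```

step_arm(
  steps=[
    [[0, 0, 0, 0], [0, 0, 0, 0], [0, 0, 0, 0], [0, 0, 0, 0], [0, 0, 0, 0], [0, 0, -15, 0], [0, 0, -50, 0], [0, 0, -90, 0], [0, 0, -90, 0]],
  ],
  jaw=0,
)

```text
clock: 14.7
tool_pos: [0.4582, -0.1702, 0.105]
tcp_rot: [0.002, 1.0, 0.008, 0.009]
wrist_force: [1.5, 0.6, 0.9]
grip_width: 0.996
```

```bash
python3 g.py .68 -.0167 .06 .58
```

```text
clk 14.70 tcp [ 0.4582 -0.1702  0.105 ] yaw 0.016 tilt 0.018 shift [ 223.4 -150.1   48.4] twist -0.564 q7 -0.07 grip 0.996
```

step_arm(
  steps=[
    [[33, -22, 5, -0.08], [66, -44, 10, -0.16], [99, -66, 15, -0.24], [132, -88, 20, -0.32], [165, -110, 25, -0.4], [198, -132, 30, -0.48], [223, -150, 38, -0.564], [223, -150, 44, -0.564], [223, -150, 44, -0.564], [223, -150, 44, -0.564], [223, -150, 44, -0.564]],
  ],
)

```text
clock: 15.62
tool_pos: [0.6786, -0.0185, 0.0643]
tcp_rot: [0.005, 0.959, 0.285, 0.007]
wrist_force: [-0.5, -0.3, -0.6]
grip_width: 1.0
```

```bash
python3 g.py .68 -.0167 .003 .58
python3 - <<'E'
from h import *; from plant import cams
c=cams.camera("wrist"); im=c["img"].copy()
for p in proj(c,box(.68,-.0167,.58,.05,.026)): cv2.circle(im,tuple(int(round(v)) for v in p),3,(0,0,255),-1)
cv2.imwrite("pics/w5.png",im)
E
```

```text
clk 15.62 tcp [ 0.6786 -0.0185  0.0643] yaw 0.578 tilt 0.017 shift [ 1.4 -1.6 61.3] twist -0.002 q7 0.09 grip 1.000
```

View pics/w5.png

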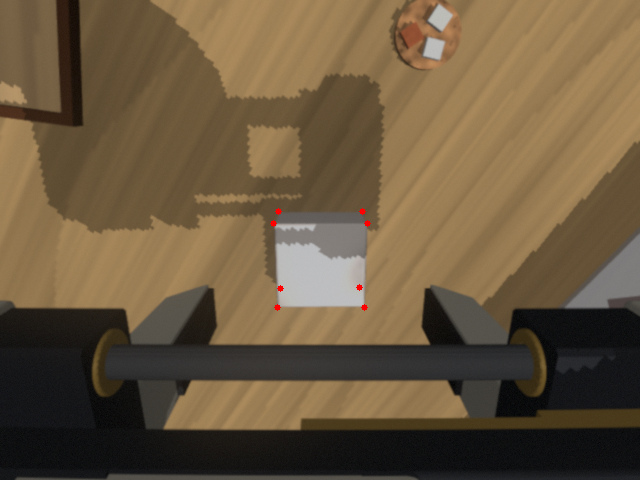

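Corners match again. Descend and grip.

step_arm(
  steps=[
    [[1.4, -1.6, 15, 0], [1.4, -1.6, 35, 0], [1.4, -1.6, 50, 0], [1.4, -1.6, 59, 0], [1.4, -1.6, 61, 0], [1.4, -1.6, 61, 0], [1.4, -1.6, 61, 0]],
  ],
)

```text
clock: 16.25
tool_pos: [0.6806, -0.0167, 0.0041]
tcp_rot: [0.005, 0.959, 0.285, 0.008]
wrist_force: [0.4, 0.2, -0.5]
grip_width: 1.001
```

step_arm(
  steps=[
    [[0, 0, 0, 0], [0, 0, 0, 0], [0, 0, 0, 0], [0, 0, 0, 0], [0, 0, 0, 0], [0, 0, 0, 0], [0, 0, 0, 0], [0, 0, 0, 0], [0, 0, 0, 0]],
  ],
  jaw=1,
  squeeze=30,
)

```text
clock: 17.0
tool_pos: [0.6805, -0.0168, 0.0041]
tcp_rot: [0.005, 0.959, 0.285, 0.008]
wrist_force: [-0.4, -0.5, 1.5]
grip_width: 0.541
```

```bash
python3 g.py .68 -.0167 .08 .4305 .4678 -.0041 .08 .4305
```

```text
clk 17.00 tcp [ 0.6805 -0.0168  0.0041] yaw 0.578 tilt 0.018 shift [  0.6   0.7 -75.8] twist 0.147 q7 0.05 grip 0.541
clk 17.00 tcp [ 0.6805 -0.0168  0.0041] yaw 0.578 tilt 0.018 shift [-170.3 -125.7  -79.7] twist 0.147 q7 0.05 grip 0.541
```

Gripped: 0.541 × 92 = 49.8 mm.

step_arm(
  steps=[
    [[0, 0, -30, 0], [0, 0, -60, 0], [-20, -15, -79, 0.03], [-50, -37, -79, 0.06], [-80, -59, -79, 0.09], [-110, -81, -79, 0.12], [-140, -103, -79, 0.147], [-170, -125.5, -79, 0.147], [-170, -125.5, -79, 0.147], [-170, -125.5, -79, 0.147], [-170, -125.5, -65, 0.147], [-170, -125.5, -50, 0.147]],
  ],
)

```text
clock: 18.0
tool_pos: [0.4715, -0.0045, 0.0512]
tcp_rot: [0.005, 0.977, 0.213, 0.01]
wrist_force: [-0.0, 0.0, -2.3]
grip_width: 0.54
```

```bash
python3 g.py .4678 -.0041 .009 .4305
python3 - <<'E'
from h import *; from plant import cams
c=cams.camera("wrist"); im=c["img"].copy()
for p in proj(c,box(.4678,-.0041,.4305,.076,.010)[4:]): cv2.circle(im,tuple(int(round(v)) for v in p),3,(0,0,255),-1)
cv2.imwrite("pics/w6.png",im)
E
python3 g.py .4678 -.0041 .009 .4305
```

```text
clk 18.00 tcp [ 0.4715 -0.0045  0.0512] yaw 0.430 tilt 0.023 shift [-4.  -2.5 42.1] twist -0.001 q7 -0.18 grip 0.540
clk 18.05 tcp [ 0.4693 -0.0047  0.0484] yaw 0.430 tilt 0.018 shift [-1.7 -1.6 39.4] twist -0.001 q7 -0.18 grip 0.542
```

View pics/w6.png

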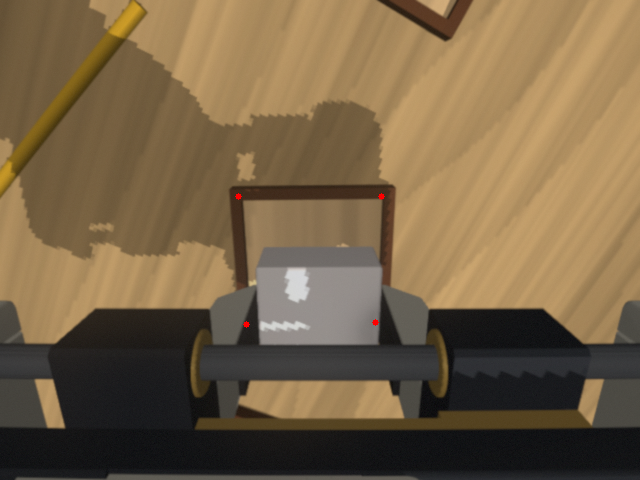

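step_arm(
  steps=[
    [[-1.5, -1.5, 10, 0], [-1.5, -1.5, 20, 0], [-1.5, -1.5, 29, 0], [-1.5, -1.5, 35, 0], [-1.5, -1.5, 39, 0], [-1.5, -1.5, 39.5, 0], [-1.5, -1.5, 39.5, 0], [-1.5, -1.5, 39.5, 0]],
  ],
)

```text
clock: 18.72
tool_pos: [0.4683, -0.004, 0.0091]
tcp_rot: [0.004, 0.977, 0.213, 0.008]
wrist_force: [-0.9, 0.4, -1.6]
grip_width: 0.54
```

step_arm(
  steps=[
    [[0, 0, 0, 0], [0, 0, 0, 0], [0, 0, 0, 0], [0, 0, 0, 0], [0, 0, 0, 0], [0, 0, -15, 0], [0, 0, -45, 0], [0, 0, -75, 0], [0, 0, -90, 0], [0, 0, -90, 0], [0, 0, -90, 0], [0, 0, -90, 0]],
  ],
  jaw=0,
)

```text
clock: 19.72
tool_pos: [0.4661, -0.0041, 0.0985]
tcp_rot: [0.004, 0.977, 0.213, 0.008]
wrist_force: [-0.9, -0.7, -0.5]
grip_width: 1.003
```

```bash
python3 g.py .6304 .2249 .06 -.485
```

```text
clk 19.72 tcp [ 0.4661 -0.0041  0.0985] yaw 0.429 tilt 0.018 shift [ 244.1 -140.2   40.4] twist 0.914 q7 -0.09 grip 1.003
```

step_arm(
  steps=[
    [[30, -17, 0, 0.11], [60, -34, 2, 0.22], [90, -51, 5, 0.33], [120, -68, 10, 0.44], [150, -86, 15, 0.55], [180, -103, 20, 0.66], [210, -120, 25, 0.77], [244, -140, 32, 0.88], [244, -140, 38, 0.914], [244, -140, 38, 0.914], [244, -140, 38, 0.914], [244, -140, 38, 0.914]],
  ],
)

```text
clock: 20.72
tool_pos: [0.6294, 0.2229, 0.061]
tcp_rot: [0.001, 0.971, -0.24, 0.008]
wrist_force: [0.8, -0.2, 0.1]
grip_width: 1.003
```

```bash
python3 - <<'E'
from h import *; from plant import cams
c=cams.camera("wrist"); im=c["img"].copy()
for p in proj(c,box(.6304,.2249,-.485,.026,.026)): cv2.circle(im,tuple(int(round(v)) for v in p),3,(0,0,255),-1)
cv2.imwrite("pics/w7.png",im)
E
python3 g.py .6304 .2249 .003 -.485
```

```text
clk 20.77 tcp [0.6298 0.2227 0.0617] yaw -0.485 tilt 0.017 shift [-1.5 -2.1 58.6] twist -0.000 q7 -1.23 grip 0.999
```

View pics/w7.png

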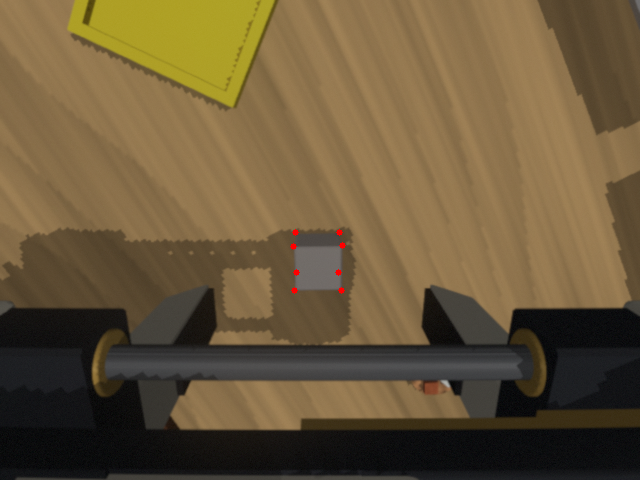

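step_arm(
  steps=[
    [[-1.5, -2, 15, 0], [-1.5, -2, 33, 0], [-1.5, -2, 48, 0], [-1.5, -2, 56, 0], [-1.5, -2, 58.5, 0], [-1.5, -2, 58.5, 0], [-1.5, -2, 58.5, 0]],
  ],
)

```text
clock: 21.35
tool_pos: [0.6307, 0.2249, 0.0034]
tcp_rot: [0.001, 0.971, -0.24, 0.009]
wrist_force: [0.0, -0.3, 0.0]
grip_width: 0.999
```

step_arm(
  steps=[
    [[0, 0, 0, 0], [0, 0, 0, 0], [0, 0, 0, 0], [0, 0, 0, 0], [0, 0, 0, 0], [0, 0, 0, 0], [0, 0, 0, 0], [0, 0, 0, 0], [0, 0, 0, 0], [0, 0, 0, 0], [0, 0, 0, 0], [0, 0, 0, 0]],
  ],
  jaw=1,
  squeeze=20,
)

```text
clock: 22.35
tool_pos: [0.6306, 0.2249, 0.0034]
tcp_rot: [0.001, 0.971, -0.24, 0.009]
wrist_force: [-0.2, -0.6, 0.3]
grip_width: 0.282
```

```bash
python3 g.py .5111 -.4272 .1 -.2155
```

```text
clk 22.35 tcp [0.6306 0.2249 0.0034] yaw -0.485 tilt 0.017 shift [200.1 632.3 -94.8] twist -0.270 q7 -1.27 grip 0.282
```

step_arm(
  steps=[
    [[0, 0, -30, 0], [0, 0, -65, 0], [8, 25, -95, -0.02], [18, 57, -95, -0.04], [30, 95, -95, -0.06], [42, 133, -95, -0.08], [54, 171, -95, -0.1], [66, 209, -95, -0.12], [78, 247, -95, -0.14], [90, 285, -95, -0.16], [102, 323, -95, -0.18], [114, 361, -95, -0.2]],
  ],
)

```text
clock: 23.35
tool_pos: [0.5608, -0.149, 0.0996]
tcp_rot: [0.002, 0.99, -0.142, 0.009]
wrist_force: [1.2, 0.5, -1.5]
grip_width: 0.283
```

```bash
python3 g.py .5111 -.4272 .1 -.2155
```

```text
clk 23.35 tcp [ 0.5608 -0.149   0.0996] yaw -0.284 tilt 0.018 shift [ 30.3 281.    0.4] twist -0.069 q7 -0.44 grip 0.283
```

step_arm(
  steps=[
    [[4, 37, 0, -0.02], [8, 74, 0, -0.04], [12, 111, 0, -0.069], [16, 148, 0, -0.069], [20, 185, 0, -0.069], [24, 222, 0, -0.069], [28, 255, 0, -0.069], [30, 281, 0, -0.069], [30, 281, 20, -0.069], [30, 281, 45, -0.069], [30, 281, 58, -0.069], [30, 281, 58, -0.069]],
  ],
)

```text
clock: 24.35
tool_pos: [0.5092, -0.4255, 0.0385]
tcp_rot: [0.0, 0.994, -0.107, 0.006]
wrist_force: [0.4, 0.3, -0.6]
grip_width: 0.281
```

```bash
python3 - <<'E'
from h import *; from plant import cams
c=cams.camera("wrist"); im=c["img"].copy()
for p in proj(c,box(.5111,-.4272,-.2155,.052,.010)[4:]): cv2.circle(im,tuple(int(round(v)) for v in p),3,(0,0,255),-1)
cv2.imwrite("pics/w8.png",im)
E
python3 g.py .5111 -.4272 .008 -.2155
```

```text
clk 24.40 tcp [ 0.5105 -0.4258  0.0405] yaw -0.214 tilt 0.014 shift [ 0.4  1.2 32.5] twist 0.001 q7 0.07 grip 0.280
```

View pics/w8.png

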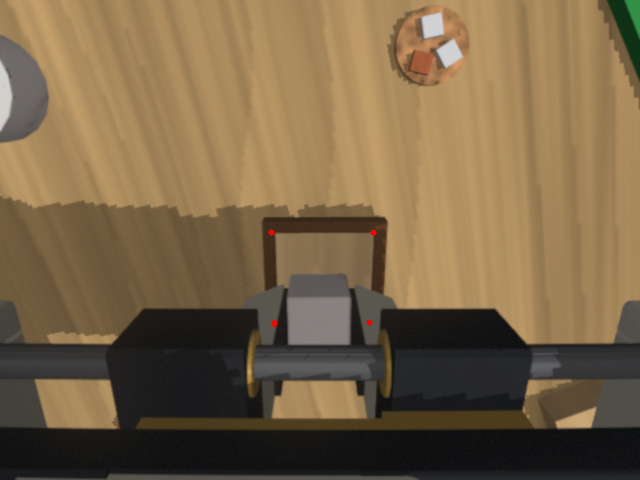

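step_arm(
  steps=[
    [[2, 1, 10, 0], [2, 1, 20, 0], [2, 1, 27, 0], [2, 1, 31, 0], [2, 1, 32.5, 0], [2, 1, 32.5, 0], [2, 1, 32.5, 0]],
  ],
)

```text
clock: 24.98
tool_pos: [0.513, -0.4274, 0.0084]
tcp_rot: [0.001, 0.994, -0.107, 0.007]
wrist_force: [0.0, -0.6, 0.1]
grip_width: 0.28
```

step_arm(
  steps=[
    [[0, 0, 0, 0], [0, 0, 0, 0], [0, 0, 0, 0], [0, 0, 0, 0], [0, 0, 0, 0], [0, 0, -15, 0], [0, 0, -45, 0], [0, 0, -80, 0], [0, 0, -120, 0], [0, 0, -150, 0], [0, 0, -150, 0], [0, 0, -150, 0]],
  ],
  jaw=0,
)

```text
clock: 25.98
tool_pos: [0.5126, -0.428, 0.1624]
tcp_rot: [0.003, 0.994, -0.107, 0.01]
wrist_force: [-0.2, 0.1, -0.8]
grip_width: 0.996
```

```bash
python3 g.py .27 -.591 .22 -1.143
```

```text
clk 25.98 tcp [ 0.5126 -0.428   0.1624] yaw -0.214 tilt 0.020 shift [-201.3  211.1  -60.8] twist 0.929 q7 0.13 grip 0.996
```

Retreating to clear the top view for the final check.

step_arm(
  steps=[
    [[-20, 21, -60, 0.1], [-40, 42, -60, 0.2], [-60, 63, -60, 0.3], [-80, 84, -60, 0.4], [-100, 105, -60, 0.5], [-120, 126, -60, 0.6], [-140, 147, -60, 0.7], [-160, 168, -60, 0.8], [-180, 190, -60, 0.9], [-201, 211, -60, 0.929], [-201, 211, -60, 0.929], [-201, 211, -60, 0.929]],
  ],
)

```text
clock: 26.98
tool_pos: [0.2667, -0.5917, 0.2177]
tcp_rot: [-0.002, 0.84, -0.543, 0.008]
wrist_force: [0.3, 0.8, 0.5]
grip_width: 1.0
```

Run:
```python
from h import *; from plant import cams
c=cams.camera("top"); cv2.imwrite("pics/f_top.png",c["img"])
for n,uv,w,t in [("L",(401,246),.062,(.4535,-.1697,.015)),("M",(326,242),.05,(.4678,-.0041,.4305)),("S",(249,255),.038,(.4447,.168,-.032)),("T",(513,217),.026,(.5111,-.4272,-.2155))]:
    r=fittop(c,uv,.030,None,125,30); d=np.array(r[:2])-t[:2]; ca,sa=np.cos(t[2]),np.sin(t[2])
    print(n,np.round(r,4),"in tray mm",np.round([ca*d[0]+sa*d[1],-sa*d[0]+ca*d[1]],4)*1000)
print("disc/hex",fit(c,(461,280),"block",.026)[:2],fit(c,(141,234),"block",.026)[:2])
s=cams.camera("scene"); cv2.imwrite("pics/f_sc.png",cv2.resize(s["img"][130:420,120:520],None,fx=2,fy=2))
```

```text
L [ 4.549000e-01 -1.700000e-01  2.230000e-02  6.080640e+01  1.684380e+01
  7.821094e+02] in tray mm [ 1.4 -0.4]
M [ 4.68400e-01 -3.60000e-03  4.31200e-01  4.89872e+01  8.46880e+00
  5.09250e+02] in tray mm [0.7 0.2]
S [ 4.454000e-01  1.693000e-01 -2.880000e-02  3.657130e+01  1.671900e+00
  2.846719e+02] in tray mm [0.6 1.3]
T [  0.513   -0.4281  -0.2259  24.7207   4.0156 125.9688] in tray mm [ 2.1 -0.5]
disc/hex (np.float64(0.37685601869045937), np.float64(-0.3022223209794323)) (np.float64(0.49982995477984266), np.float64(0.4097726828840736))
```

View pics/f_top.png

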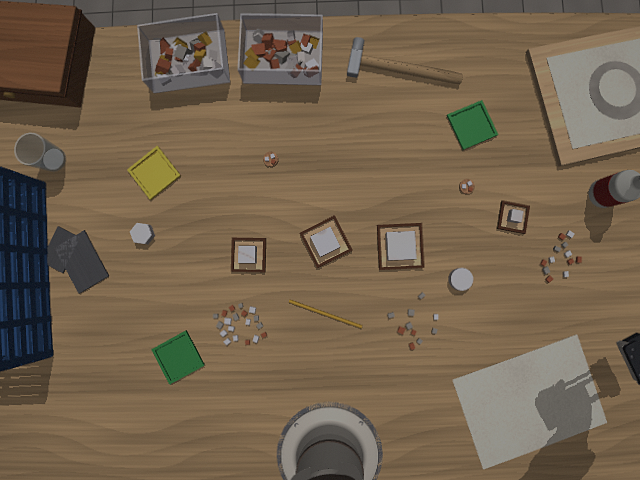

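View pics/f_sc.png

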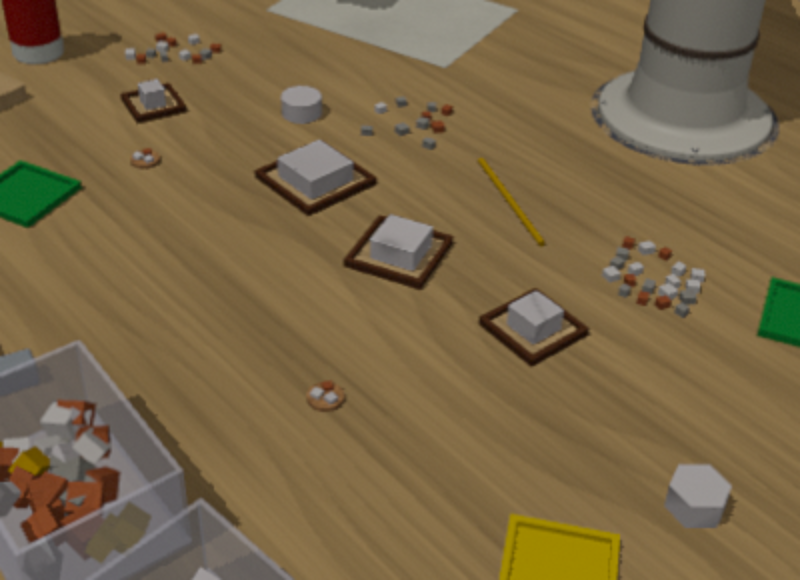

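Both pictures show all four squares flat and centred in the trays of their rank: (401,246), (326,242), (249,255) and (513,217). The disc and hexagon have not moved. Handing in.

```bash
python3 -c "
from plant import sign_off
print(sign_off())"
```

```text
the job is handed in; nothing more can be done
None
```

All four marble squares are set down flat in the trays of their own size rank, and I handed the job in at about 27 s of the 88 s allowed. No verdict was reported.

**What went wrong on the way:** the first grasp, on the small block, closed above it and missed. Triangulating the fingertips from two cameras put them about 7 mm behind the reported tool point, where the spec says 17 mm ahead. That is roughly 24 mm off along the tool. I corrected for this, and all four grasps then held at widths matching the block sizes (38, 62, 50 and 26 mm).

**Last checks, from the top and scene pictures:**

| Block | Offset from tray centre (x, y along the tray's sides) |
|---|---|
| large | 1.4, −0.4 mm |
| medium | 0.7, 0.2 mm |
| small | 0.6, 1.3 mm |
| tiny | 2.1, −0.5 mm |

The allowed offset is 15 mm. The disc and the hexagon measure within 1 mm of where they were, and the arm was clear of everything. I judged flatness by eye in the pictures and did not measure tilt. The tool itself was tilted by up to 0.02 rad during the later grasps and placings, well under the 0.1 rad limit for the blocks.

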